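# Set the beam attenuator selector and apply it

## Robot

A 6-joint arm with a two-finger parallel gripper is mounted at the origin on the work surface. World frame = base frame: x ahead of the robot, y to its left, z up, the work surface at z = 0. Lengths are in m, angles in rad, forces in N, time in s.
With the tool pointing down it reaches from about 0.35 to 0.975 m from the base axis. Payload 4.9 kg.
Tool frame: the origin (TCP) lies midway between the tips of the shut fingers; the grasp point (between the pads) lies ctrl.grip_depth behind it (ctrl.grip_depth is the distance from the TCP to the grasp point, in m); y points along the fingers, z is the direction in which the jaws open and shut, and the axes are right-handed (so a half turn about y gives the same grasp; the last joint's range is limited). The gripper opens to 85 mm and grips with 20 to 120 N. Pads are 22 mm wide; open, the fingers measure 114 mm over their backs; the gripper's body (76 mm by 85 mm) begins 54 mm behind the grasp point. The pads swing forward as they close: fully open they stand 13 mm farther back than shut.
Start: joints at [-1.304, 0.053, 1.613, -0, 1.476, -0.119], TCP at [0.235, -0.579, 0.203] pointing down, gripper open.
Joint ranges: [-3.01, 3.01], [-1.01, 2.22], [0.06, 2.58], [-1.02, 4.17], [0.09, 2.62], [-3.14, 3.14]. Speed limits (rad/s): [2.57, 2.57, 3.14, 3.14, 3.14, 3.14].

## Interface

Orientations are given as a rotation vector (axis times angle).
In Python, from station import ctrl gives the robot as it stands.
- The arm moves only by the tool jog_arm, never from a script. Its argument "moves" is a list of rows, each a list of 6 numbers: the shift along the tool's x, y, z in mm, then the turn, a rotation vector about the tool's x, y, z in rad. In form: [[x, y, z, wx, wy, wz], ...]. A call has 1 to 12 rows; each row shifts and turns the commanded pose from where the row before left it, along the tool's axes as they then stand; what a row does not reach is not made up. A row lasts 1/10 s, in which the tool goes at most 50 mm and 8.59 degrees, less where a joint would pass 70% of its speed; a pose out of reach is approached as far as the arm can. A call is refused whole if a number of a shift passes 50 or a number of a turn 0.15, either way. A call with a gripper value outside its range is refused whole. "grip" is the finger opening in mm, from 0 to 85.4, set as the call begins (left out, the last holds). The fingers move at their own pace and stop on an object; "grip_force" is the grip in N (left out, the last holds). Time passes only in rows, so rows that do not move let the fingers close. It gives the time, the measured TCP pose, the force and the opening at its end, in the units of the state.
- ctrl.get_obs(): the state, without advancing time (a new reading comes with each control period).
- ctrl.get_image(name): name is "scene" or "side" or "wrist"; returns the picture (420x560x3 uint8, red, green, blue); there is no depth.
- ctrl.camera_params(name): a dict with "fx", "fy", "cx", "cy" (pixels), "pose" (4x4, takes a point from camera to world coordinates); the wrist camera has in their place "T_tool_cam" (4x4, takes a point from camera to tool coordinates, whose origin is the TCP and whose axes are the tool frame's). Camera axes: x right, y up, looking along -z (the intrinsics and any distortion apply to the point x, -y, -z); pixel columns grow to the right and rows downward; lengths in m; the calibration is good to about 2 mm. A picture is of the moment at which its call begins: read the wrist's pose just before it. camera_params takes no time and is no camera call.
- ctrl.finish_job(): hands the job in, once; it reports no verdict.
The state is a dict: "t": time; "q": joint angles; "dq": joint speeds; "effort": joint torques, N m; "tool_pos": TCP position; "tool_rot": TCP orientation; "contact_force": force on the tool from outside, world axes, zero at the start; "wrist_torque": the same for the moment, N m; "opening": finger opening in m.
Only numpy, scipy, OpenCV 4.12 (cv2) and the standard library are available. Lean on these libraries where they do the work, as an engineer would, in place of code of your own. Each camera call takes 0.05 s, during which the arm holds its last target. There are 200 camera calls.

## Task

On the black beam unit, push the lever of the rotary selector clockwise (seen from above) with a fingertip, click by click, until it clicks in pointing at the green tab, without ever turning it past the green tab. Then press the white button beside it all the way down with a fingertip and let it come back up. Do not pinch the lever, do not press the button before the selector is on green, and leave the loose things lying around and on the unit where they are.

Things in the scene. Friction and masses are not known exactly. Their poses are not given: they have to be found in the camera images.
- unit: Black beam unit, a fixed box 230 (x) by 350 (y) by 75 mm high; origin at the centre of its underside, its x axis points to its back, y to its left, z up. The flat top at z = 75 mm carries an aluminium dial plate (180 mm across, 0.6 mm thick) under the selector and the button.
- selector (a joint): Turn of the selector in rad, growing clockwise seen from above. Eight click positions at 0, 0.524, 1.047 ... 3.665 rad (30 degrees apart; stops 0.08 rad beyond the first and last), marked by black ticks on the plate. A sprung detent pulls it into the nearest position: pushed more than half-way (15 degrees) it snaps on to the next one by itself and stays there; about 0.07 N m, or 2 N on the lever 40 mm out, starts it moving. It may begin at any of the first three positions.
- selector_axis (a point): Point on the selector's upright axis of turning, half-way up the lever, 20 mm above the unit's top; its x axis points along the lever to its tip and turns with it, z up. The selector is a black round hub 38 mm across with one orange radial lever with a white line along its top: the lever reaches to 58 mm from the axis, is 14 mm thick (over its flanks, which run from 20 to 54 mm from the axis) and stands from 8 to 34 mm above the unit's top.
- selector_aim (a point): Point on the lever's line 80 mm from the axis (beyond its tip, 20 mm above the unit's top); it stands straight over the tab that the lever points at.
- flank_ccw: Flat side of the lever on the counterclockwise side (seen from above), 34 mm long radially, 22 mm high, 4 mm thick; origin at its centre, 37 mm from the axis, 20 mm above the unit's top; x radially outward, y counterclockwise. Pushing on its outer face turns the selector clockwise. Touching both flanks at once counts as pinching.
- flank_cw: The same flat side of the lever on its clockwise side; its outer face looks to its -y.
- green_tab: Green disc, 15 mm across and 3 mm thick, fixed on the dial plate 80 mm from the selector's axis, at the fifth, sixth or seventh click position; origin at the centre of its underside.
- yellow_tab: The like in yellow, at another of these three positions.
- blue_tab: The like in blue, at the third of these positions.
- apply (a joint): Travel of the button in m: 0 up, 0.006 fully down; it springs back. Fully down takes 5 N.
- apply_top (a point): Centre of the top face of the round white push button, 28 mm across, in a grey housing on the unit's top; it is pressed straight down 6 mm.
- lens_cap: Loose red lens cap, 46 mm across, 16 mm high, lying on the unit's top; origin at the centre of its underside.
- filter_ring: Loose brass filter ring, 25 mm across, 12 mm high, lying on the unit's top; origin at the centre of its underside.
- post_mount: Loose lens on a steel post, foot 44 mm across, 100 mm high; origin at the centre of its underside.
- driver: Loose screwdriver lying on the table, about 200 mm long along its x axis.
- cleaner: Loose bottle, 48 mm across, 110 mm high; origin at the centre of its underside.
- screw_jar: Loose jar, 60 mm across, 50 mm high; origin at the centre of its underside.
- beam_block: Loose black block 40 by 40 by 50 mm high; origin at the centre of its underside.

How it is judged:
By the outcome, as a careful person would: the job done as asked, in the order asked, and still so for the second after the job is handed in, with the robot touching nothing.
It also fails if it takes over 48 s, if anything falls off the work surface, if the arm or the gripper's body presses on something with over 40 N, if the wrist force passes 120 N, or if a joint passes its speed limit or range.

## Working session

There is one attempt and no reset: what is moved stays moved. The work goes in short steps, Python scripts to look and compute and a tool call to move; the robot and the scene stay as the last step left them, time stands still between calls to the robot, and variables do not carry over. Pictures are saved under pics/ and viewed, about 8 in all and at most 12, crops included, and the job is handed in when it is done.

Besides the shell and the picture viewer there is one more tool, called after "Emit:" by a JSON object that holds its "method" and its "body", one argument or row to a line. jog_arm: Moves the arm, as the interface text tells. Its arguments: {"type":"object","properties":{"moves":{"type":"array","items":{"type":"array","items":{"type":"number"}}},"grip":{"type":"number"},"grip_force":{"type":"number"}},"required":["moves"]}

```bash
ls; mkdir -p pics; cat > h.py <<'E'
import numpy as np, cv2
from scipy.spatial.transform import Rotation as R
from station import ctrl
def snap(name,fn):
    o=ctrl.get_obs(); im=ctrl.get_image(name); cv2.imwrite('pics/'+fn,im[:,:,::-1]); return o,im
def cam(name,o=None):
    p=ctrl.camera_params(name); K=np.array([[p['fx'],0,p['cx']],[0,p['fy'],p['cy']],[0,0,1.]])
    if 'pose' in p: T=np.array(p['pose'])
    else:
        T=np.eye(4);T[:3,:3]=R.from_rotvec(o['tool_rot']).as_matrix();T[:3,3]=o['tool_pos'];T=T@np.array(p['T_tool_cam'])
    return K,T,p
def pix2z(name,uv,z,o=None):
    K,T,p=cam(name,o); d=np.array(p.get('dist',p.get('distortion',np.zeros(5))),float)
    q=cv2.undistortPoints(np.array(uv,float).reshape(-1,1,2),K,d).reshape(-1,2)
    r=np.c_[q[:,0],-q[:,1],-np.ones(len(q))]@T[:3,:3].T
    return T[:3,3]+r*((z-T[2,3])/r[:,2])[:,None]
def proj(name,P,o=None):
    K,T,p=cam(name,o); d=np.array(p.get('dist',p.get('distortion',np.zeros(5))),float)
    c=(np.atleast_2d(P)-T[:3,3])@T[:3,:3]*[1,-1,-1]
    return cv2.projectPoints(c,np.zeros(3),np.zeros(3),K,d)[0].reshape(-1,2)
E
python3 - <<'E'
from h import *
o,a=snap('scene','scene0.png');o2,b=snap('side','side0.png');o3,c=snap('wrist','wrist0.png')
cv2.imwrite('pics/all0.png',cv2.resize(np.vstack([np.hstack([a,b]),np.hstack([c,c*0])])[:,:,::-1],(800,600)))
print(o)
for n in('scene','side','wrist'):print(n,ctrl.camera_params(n))
E
```

```text
pics
{'t': 0.0, 'q': array([-1.30398463e+00,  5.33654565e-02,  1.61426674e+00, -2.51012367e-06,
        1.47601612e+00, -1.18947511e-01]), 'dq': array([ 0.0009615 , -0.00131247,  0.00024061, -0.00015957,  0.00046084,
       -0.00017868]), 'effort': array([-1.04163182e-04, -3.93679941e+01, -3.70176065e+01, -1.75340506e-04,
        6.97853859e-03,  4.52430243e-06]), 'tool_pos': array([ 0.23501511, -0.57840315,  0.20137404]), 'tool_rot': array([-0.3927552 ,  2.01224565, -2.00804726]), 'contact_force': array([-0.70071843,  0.53024464,  0.50508664]), 'wrist_torque': array([-0.00614699,  0.04866077,  0.00405289]), 'opening': 0.08551128711663959}
scene {'fx': 444.07603644201623, 'fy': 444.07603644201623, 'cx': 281.09647982067537, 'cy': 208.2255004055453, 'pose': array([[-0.02062347, -0.56622069,  0.82399563,  1.48737726],
       [ 0.99975224, -0.0047765 ,  0.02174017,  0.02598282],
       [-0.00837392,  0.82423984,  0.56617891,  0.73325913],
       [ 0.        ,  0.        ,  0.        ,  1.        ]])}
side {'fx': 379.3099866869001, 'fy': 379.3099866869001, 'cx': 285.4451375264387, 'cy': 209.22910098285027, 'pose': array([[-0.96842649,  0.17939268, -0.17311385,  0.34649369],
       [-0.24878952, -0.6510582 ,  0.71709623,  0.68460326],
       [ 0.01593463,  0.73752389,  0.67513302,  0.76631826],
       [ 0.        ,  0.        ,  0.        ,  1.        ]])}
wrist {'fx': 338.9176447168111, 'fy': 338.9176447168111, 'cx': 278.23118409413496, 'cy': 216.67480679457464, 'T_tool_cam': array([[-1.84323659e-04, -9.61143197e-01, -2.76050215e-01,
        -7.05040282e-02],
       [-1.23547278e-03,  2.76050228e-01, -9.61142417e-01,
        -1.71646400e-01],
       [ 9.99999220e-01,  1.63891239e-04, -1.23834884e-03,
        -6.51785471e-04],
       [ 0.00000000e+00,  0.00000000e+00,  0.00000000e+00,
         1.00000000e+00]])}
```

View pics/all0.png

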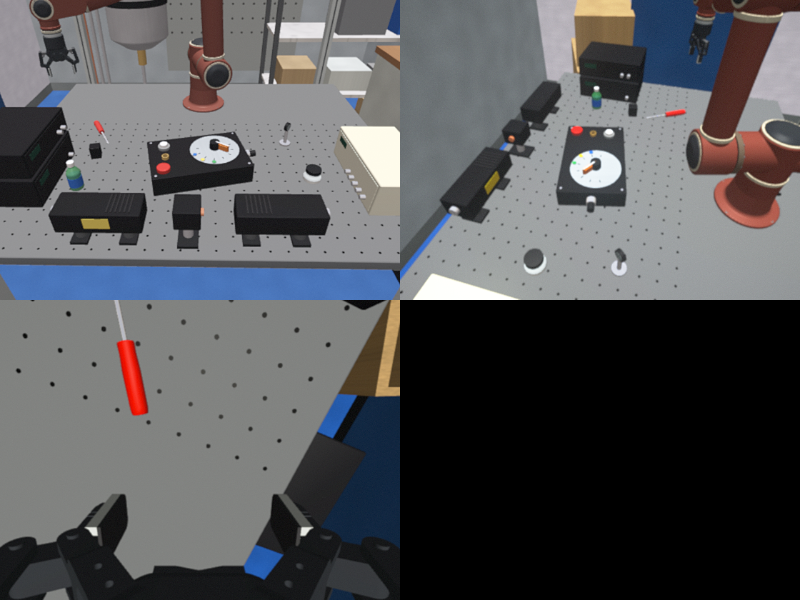

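The overview shows the unit with its dial near scene pixel (300,207) and side pixel (275,235). Next I'll enlarge those two regions.

```bash
python3 - <<'E'
from h import *
a=cv2.imread('pics/scene0.png')[175:275,200:360];b=cv2.imread('pics/side0.png')[170:295,215:325]
a=cv2.resize(a,None,fx=5,fy=5,interpolation=cv2.INTER_CUBIC)[:, :800];b=cv2.resize(b,None,fx=4.8,fy=4.8,interpolation=cv2.INTER_CUBIC)
cv2.imwrite('pics/a.png',a);cv2.imwrite('pics/b.png',b)
E
```

```text
(no output)
```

View pics/a.png

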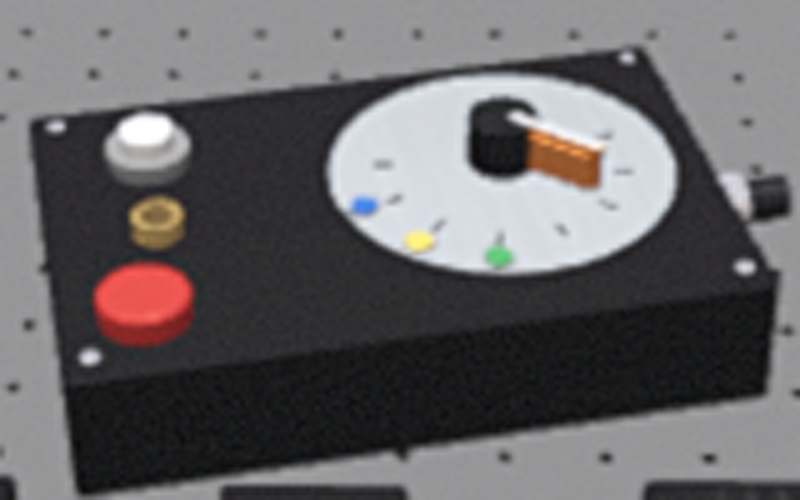

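View pics/b.png

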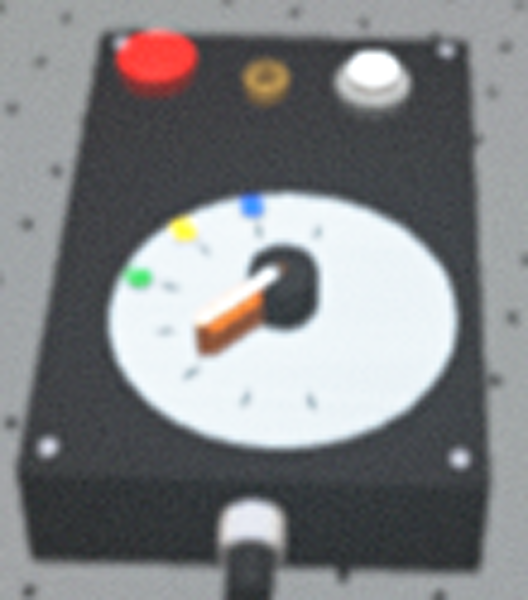

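Crop a (scene) shows the blue, yellow and green tabs at (365,206), (420,241) and (499,257), and the lever tip top at (602,148). The button is at (147,128), the ring at (157,222) and the cap at (145,300). In crop b (side), green is at (139,277), the lever tip top at (200,330) and the button at (373,66).

```bash
python3 - <<'E'
from h import *
P={'green':((499,257),(139,278),.078),'yellow':((420,241),(184,229),.078),'blue':((365,206),(252,206),.078),
't1':((607,135),(311,401),.0756),'t2':((622,171),(246,398),.0756),'t3':((609,205),(191,373),.0756),'t4':((562,230),(165,330),.0756),'t8':((383,163),(319,232),.0756),
'plate':((503,172),(284,320),.0756),'tip':((602,149),(200,330),.109),'hub':((502,108),(283,265),.109),'butt':((147,131),(373,68),.1),'ring':((157,212),(267,77),.087),'cap':((145,290),(157,55),.091),
's1':((55,126),(446,48),.075),'s2':((628,58),(460,459),.075),'s3':((745,267),(47,447),.075),'s4':((90,357),(122,44),.075)}
for k,(a,b,z) in P.items():
    ua=np.array(a)/5+[200-.4,175-.4]; ub=np.array(b)/4.8+[215-.4,170-.4]
    A=pix2z('scene',[ua],z)[0];B=pix2z('side',[ub],z)[0]
    print(k,(A*1e3).round(1)[:2],(B*1e3).round(1)[:2])
E
```

```text
green [610.6  47.5] [608.7  48.7]
yellow [597.7   8.4] [597.4   6.5]
blue [567.9 -20.1] [566.8 -21. ]
t1 [498.1 106.6] [498.8 105.6]
t2 [531.9 112.6] [530.7 112.2]
t3 [562.6 104.2] [562.2 103.5]
t4 [584.5  79.5] [584.3  78.8]
t8 [525.6 -12.2] [526.3 -13.1]
plate [533.4  50.6] [526.9  55.7]
tip [561.1  99.4] [556.2 103.5]
hub [523.6  49.7] [529.1  49. ]
butt [ 533.  -133.8] [ 525.1 -130.9]
ring [ 586.7 -123.4] [ 587.1 -121.6]
cap [ 655.7 -121. ] [ 654.6 -119.4]
s1 [ 490.8 -190.4] [ 493.1 -192.6]
s2 [418.7 122.7] [419.6 121.8]
s3 [613.6 168.1] [615.1 167. ]
s4 [ 686.3 -144.3] [ 686.1 -143. ]
```

```bash
cat >> h.py <<'E'
def go(xy,z,phi):
    """print remaining tool-frame shift (mm) and y turn (rad); phi = world heading (deg) of tool x"""
    o=ctrl.get_obs(); M=R.from_rotvec(o['tool_rot']).as_matrix()
    d=M.T@(np.r_[xy,z]-np.array(o['tool_pos'])*1e3)
    h=np.degrees(np.arctan2(M[1,0],M[0,0])); t=R.from_matrix(M.T@np.c_[[np.cos(np.radians(phi)),np.sin(np.radians(phi)),0],[0,0,-1],[-np.sin(np.radians(phi)),np.cos(np.radians(phi)),0]]).as_rotvec()
    print('t',round(o['t'],2),'pos',(np.array(o['tool_pos'])*1e3).round(1),'head',h.round(1),'shift',d.round(1),'turn',t.round(3),'q',np.round(o['q'],2),'F',o['contact_force'].round(1))
E
python3 -c "
from h import *
go([524,100],200,-32);go([524,100],200,148);go([524,100],200,58)"
```

```text
t 0.15 pos [ 235.  -578.5  201.6] head -157.9 shift [-523.1    2.6 -519.9] turn [ 1.000e-03 -2.197e+00 -2.000e-03] q [-1.3   0.05  1.61 -0.    1.48 -0.12] F [0.5 0.  0.1]
t 0.15 pos [ 235.  -578.5  201.6] head -157.9 shift [-523.1    2.6 -519.9] turn [0.002 0.944 0.001] q [-1.3   0.05  1.61 -0.    1.48 -0.12] F [0.5 0.  0.1]
t 0.15 pos [ 235.  -578.5  201.6] head -157.9 shift [-523.1    2.6 -519.9] turn [1.000e-03 2.515e+00 2.000e-03] q [-1.3   0.05  1.61 -0.    1.48 -0.12] F [0.5 0.  0.1]
```

Emit:
{"method": "jog_arm", "body": {
  "moves": [
    [-22,0,-22,0,0,0],
    [-22,0,-22,0,0,0],
    [-22,0,-22,0,0,0],
    [-22,0,-22,0,0,0],
    [-22,0,-22,0,0,0],
    [-22,0,-22,0,0,0],
    [-22,0,-22,0,0,0],
    [-22,0,-22,0,0,0],
    [-22,0,-22,0,0,0],
    [-22,0,-22,0,0,0],
    [-22,0,-22,0,0,0],
    [-22,0,-22,0,0,0]
  ],
  "grip": 0
}}

```text
t: 1.35
tool_pos: [0.3806, -0.2338, 0.2023]
tool_rot: [-0.393, 2.01, -2.01]
contact_force: [0.7, -0.1, 0.1]
opening: -0.0004
```

Emit:
{"method": "jog_arm", "body": {
  "moves": [
    [-22,0,-22,0,0,0],
    [-22,0,-22,0,0,0],
    [-22,0,-22,0,0,0],
    [-22,0,-22,0,0,0],
    [-22,0,-22,0,0,0],
    [-22,0,-22,0,0,0],
    [-22,0,-22,0,0,0],
    [-22,0,-22,0,0,0],
    [-22,0,-22,0,0,0],
    [-22,0,-22,0,0,0],
    [-22,0,-22,0,0,0],
    [0,0,0,0,0,0]
  ]
}}

```text
t: 2.55
tool_pos: [0.5139, 0.0828, 0.2022]
tool_rot: [-0.397, 2.009, -2.007]
contact_force: [-0.2, 0.1, -0.3]
opening: -0.0003
```

Emit:
{"method": "jog_arm", "body": {
  "moves": [
    [0,0,0,0,-0.12,0],
    [0,0,0,0,-0.12,0],
    [0,0,0,0,-0.12,0],
    [0,0,0,0,-0.12,0],
    [0,0,0,0,-0.12,0],
    [0,0,0,0,0,0],
    [0,0,0,0,0,0]
  ]
}}

```text
t: 3.25
tool_pos: [0.5133, 0.0797, 0.2024]
tool_rot: [-0.872, 1.628, -1.628]
contact_force: [0.5, 0.1, 0.3]
opening: -0.0003
```

```bash
python3 -c "
from h import *
o,im=snap('wrist','w1.png');go([520,102.5],200,-122)
U=proj('wrist',np.array([[528.5,50,109],[558.5,101.5,109],[609,48,78]])/1e3,o);print(U)"
```

```text
t 3.3 pos [513.4  79.8 202.5] head -123.7 shift [-22.6   2.5  -7.1] turn [ 0.    -0.029  0.   ] q [ 0.01 -0.2   1.85 -0.    1.49  0.6 ] F [ 0.  -0.5  0.1]
[[313.66685517 229.23692845]
 [311.25105898 156.16666943]
 [389.30517233 171.49467234]]
```

View pics/w1.png

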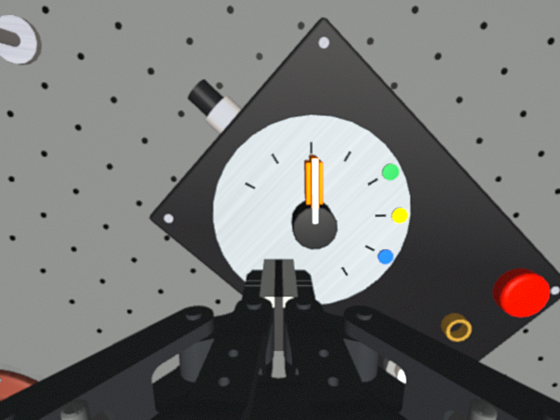

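The wrist view agrees with the estimate: hub at (314,228), lever on the 3rd tick pointing up, and green at (390,172), two clicks clockwise. The shut fingertips are about 15 mm wide. I'll move beside the ccw flank and go down.

Emit:
{"method": "jog_arm", "body": {
  "moves": [
    [-12,0,-4,0,-0.03,0],
    [-11,0,-3,0,0,0],
    [0,20,0,0,0,0],
    [0,25,0,0,0,0],
    [0,25,0,0,0,0],
    [0,25,0,0,0,0],
    [0,15,0,0,0,0],
    [0,2,0,0,0,0],
    [0,0,0,0,0,0]
  ]
}}

```text
t: 4.2
tool_pos: [0.5204, 0.1037, 0.0909]
tool_rot: [-0.894, 1.605, -1.605]
contact_force: [-0.5, -0.6, 0.9]
opening: -0.0003
```

```bash
python3 -c "
from h import *
go([520,102.5],92,-122)"
```

```text
t 4.2 pos [520.4 103.7  90.9] head -121.8 shift [ 1.2 -1.1  0.3] turn [-0.     0.004 -0.   ] q [ 0.06 -0.08  1.93  0.    1.28  0.61] F [-0.5 -0.6  0.9]
```

Emit:
{"method": "jog_arm", "body": {
  "moves": [
    [0,0,6,0,0,0],
    [0,0,6,0,0,0],
    [0,0,4,0,0,0],
    [0,0,2,0,0,0],
    [0,0,1,0,0,0],
    [0,0,1,0,0,0],
    [0,0,1,0,0,0],
    [0,0,1,0,0,0],
    [0,0,1,0,0,0],
    [0,0,0,0,0,0]
  ]
}}

```text
t: 5.2
tool_pos: [0.5397, 0.0912, 0.0906]
tool_rot: [-0.893, 1.605, -1.605]
contact_force: [-0.7, -0.2, 0.6]
opening: 0.0002
```

Emit:
{"method": "jog_arm", "body": {
  "moves": [
    [0,0,1,0,0,0],
    [0,0,1,0,0,0],
    [0,0,1,0,0,0],
    [0,0,0,0,0,0]
  ]
}}

```text
t: 5.6
tool_pos: [0.5423, 0.0895, 0.0906]
tool_rot: [-0.893, 1.605, -1.605]
contact_force: [-0.7, 0.7, 0.7]
opening: 0.0001
```

```bash
cat >> h.py <<'E'
def look(fn):
    o,a=snap('scene','s_'+fn);_,b=snap('side','d_'+fn)
    a=cv2.resize(a[170:270,250:350],(400,400),interpolation=cv2.INTER_CUBIC);b=cv2.resize(b[190:290,225:325],(400,400),interpolation=cv2.INTER_CUBIC)
    cv2.imwrite('pics/'+fn,np.hstack([a,b])[:,:,::-1])
E
python3 -c "
from h import *
look('l1.png');go([520,102.5],92,-122)"
```

```text
t 5.7 pos [542.2  89.6  90.6] head -121.8 shift [  0.8  -1.4 -25.7] turn [0.    0.004 0.   ] q [ 0.03 -0.03  1.89  0.    1.28  0.58] F [-0.5 -1.3 -0.3]
```

View pics/l1.png

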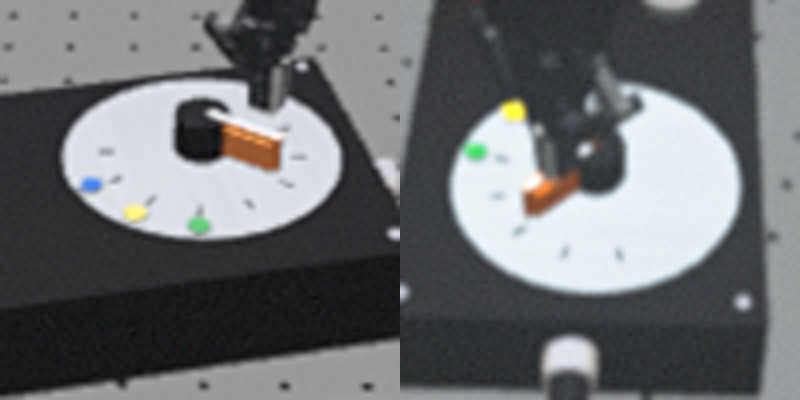

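```bash
python3 -c "
from h import *
P=[[.5422,.0896,z] for z in(.0906,.1,.11)]+[[.5498,.0842,.1],[.5587,.0995,.109]]
print(((proj('scene',P)-[250,170])*4).round());print(((proj('side',P)-[225,190])*4+[400,0]).round())"
```

```text
[[262. 145.]
 [263. 133.]
 [263. 120.]
 [255. 139.]
 [280. 135.]]
[[555. 202.]
 [555. 192.]
 [555. 180.]
 [545. 183.]
 [523. 188.]]
```

Emit:
{"method": "jog_arm", "body": {
  "moves": [
    [0,0,1,0,0,0],
    [0,0,1,0,0,0],
    [0,0,0,0,0,0]
  ]
}}

```text
t: 6.0
tool_pos: [0.544, 0.0885, 0.0906]
tool_rot: [-0.893, 1.605, -1.605]
contact_force: [-0.1, -0.4, 0.2]
opening: -0.0001
```

Emit:
{"method": "jog_arm", "body": {
  "moves": [
    [0,0,1,0,0,0],
    [0,0,1,0,0,0],
    [0,0,0,0,0,0]
  ]
}}

```text
t: 6.3
tool_pos: [0.5458, 0.0874, 0.0906]
tool_rot: [-0.893, 1.605, -1.605]
contact_force: [0.4, 0.1, -0.6]
opening: -0.0
```

```bash
cat >> h.py <<'E'
def lever(im,name):
    h=cv2.cvtColor(im,cv2.COLOR_RGB2HSV); y0,x0,y1,x1=(185,285,225,345) if name=='scene' else (210,240,270,300)
    h=h[y0:y1,x0:x1]; m=(h[...,0]>6)&(h[...,0]<18)&(h[...,1]>140)&(h[...,2]>80); v,u=np.nonzero(m)
    print(name,m.sum(),(u.mean()+x0).round(1) if m.sum() else 0,(v.mean()+y0).round(1) if m.sum() else 0,'min/max u',u.min()+x0,u.max()+x0,'v',v.min()+y0,v.max()+y0)
E
python3 -c "
from h import *
for n,f in(('scene','scene0'),('scene','s_l1'),('side','side0'),('side','d_l1')):
  lever(cv2.imread('pics/%s.png'%f)[:,:,::-1],n)
for n in('scene','side'):lever(ctrl.get_image(n),n);print(ctrl.get_obs()['contact_force'].round(1))"
```

```text
scene 94 311.9 206.3 min/max u 305 319 v 201 211
scene 94 311.9 206.3 min/max u 305 319 v 201 211
side 55 262.7 236.7 min/max u 257 269 v 231 242
side 49 261.8 237.9 min/max u 257 268 v 234 242
scene 95 311.9 206.3 min/max u 305 319 v 201 211
[ 0.6 -0.4  0.2]
side 68 262.9 236.5 min/max u 257 269 v 231 242
[-0.1  0.1  0.6]
```

```bash
python3 -c "
from h import *
o,w=snap('wrist','w2.png');_,a=snap('scene','s2.png')
w=cv2.resize(w[140:340,180:380],(400,400),interpolation=cv2.INTER_CUBIC);a=cv2.resize(a[165:225,280:340],(400,400),interpolation=cv2.INTER_CUBIC)
cv2.imwrite('pics/c2.png',np.hstack([w,a])[:,:,::-1])
P=np.array([o['tool_pos'],[.5285,.05,.109],[.5587,.0995,.109],[.5587,.0995,.083]])
print(((proj('wrist',P,o)-[180,140])*2).round());print(((proj('scene',P)-[280,165])*6.67+[400,0]).round())"
```

```text
[[197. 229.]
 [216. 400.]
 [217. 192.]
 [214. 161.]]
[[632. 280.]
 [534. 215.]
 [667. 259.]
 [664. 316.]]
```

View pics/c2.png

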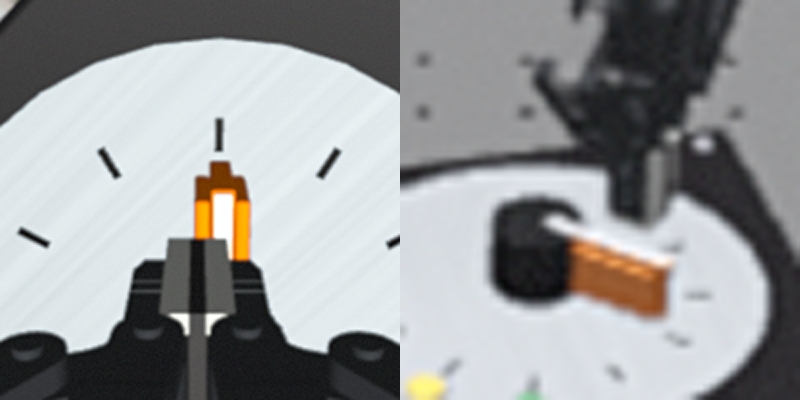

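The picture shows the fingertips above the lever: in the scene view the finger ends at (640,222), not at the predicted TCP (632,280). The real tip is therefore about 29 mm behind the nominal TCP. I'll back off, check `grip_depth`, and lower carefully.

Emit:
{"method": "jog_arm", "body": {
  "moves": [
    [0,0,-6,0,0,0],
    [0,0,-8,0,0,0],
    [0,0,-8,0,0,0],
    [0,0,-6,0,0,0],
    [0,0,-2,0,0,0],
    [0,6,0,0,0,0],
    [0,6,0,0,0,0],
    [0,0,0,0,0,0]
  ]
}}

```text
t: 7.3
tool_pos: [0.5192, 0.1031, 0.0771]
tool_rot: [-0.896, 1.607, -1.605]
contact_force: [-0.2, -0.5, -0.4]
opening: 0.0001
```

```bash
python3 -c "
from h import *
print([(k,getattr(ctrl,k)) for k in dir(ctrl) if not k.startswith('_') and not callable(getattr(ctrl,k))])
go([520,102.5],75,-122)
o,a=snap('scene','s3.png');_,d=snap('side','d3.png')
a=cv2.resize(a[155:225,280:350],(400,400),interpolation=cv2.INTER_CUBIC);d=cv2.resize(d[190:270,225:305],(400,400),interpolation=cv2.INTER_CUBIC)
cv2.imwrite('pics/c3.png',np.hstack([a,d])[:,:,::-1])
p=np.array(o['tool_pos']);P=[p+[0,0,k] for k in(0,.01,.02,.03,.04)]
print(((proj('scene',P)-[280,155])*5.714).round());print(((proj('side',P)-[225,190])*5+[400,0]).round())"
```

```text
[('grip_depth', 0.0187)]
t 7.3 pos [519.2 103.1  77.1] head -121.8 shift [0.1 2.1 1. ] turn [0.002 0.003 0.001] q [ 0.06 -0.06  1.94 -0.    1.26  0.61] F [-0.2 -0.5 -0.4]
[[229. 289.]
 [230. 271.]
 [231. 253.]
 [232. 234.]
 [233. 216.]]
[[632. 302.]
 [632. 288.]
 [632. 273.]
 [632. 259.]
 [632. 245.]]
```

View pics/c3.png

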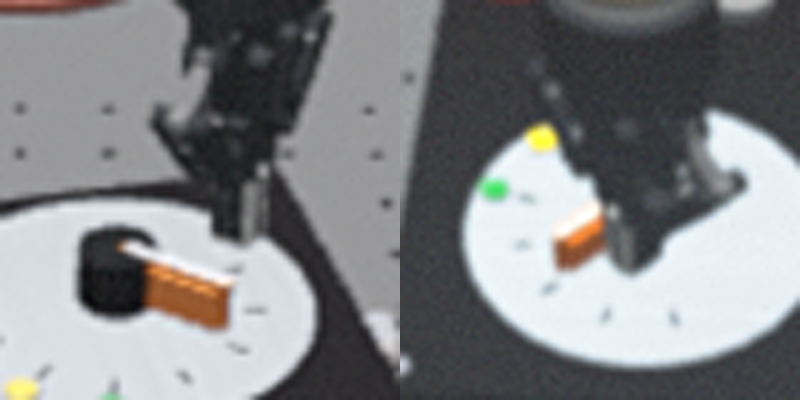

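Both views put the real tip about 26 mm above the reported TCP: scene (237,240), side (630,270). I'll lower 12 mm more, so the tip is at about z 91 mm, then approach.

Emit:
{"method": "jog_arm", "body": {
  "moves": [
    [0,4,0,0,0,0],
    [0,4,0,0,0,0],
    [0,4,0,0,0,0],
    [0,0,4,0,0,0],
    [0,0,5,0,0,0],
    [0,0,4,0,0,0],
    [0,0,2,0,0,0],
    [0,0,1,0,0,0],
    [0,0,1,0,0,0],
    [0,0,1,0,0,0],
    [0,0,0,0,0,0]
  ]
}}

```text
t: 8.5
tool_pos: [0.5355, 0.094, 0.0668]
tool_rot: [-0.893, 1.605, -1.605]
contact_force: [-1.3, 1.8, 1.3]
opening: 0.0001
```

Emit:
{"method": "jog_arm", "body": {
  "moves": [
    [0,0,1,0,0,0],
    [0,0,1,0,0,0],
    [0,0,1,0,0,0],
    [0,0,0,0,0,0]
  ]
}}

```text
t: 8.9
tool_pos: [0.5382, 0.0921, 0.0666]
tool_rot: [-0.893, 1.605, -1.606]
contact_force: [-0.1, 1.3, 0.8]
opening: 0.0001
```

```bash
python3 -c "
from h import *
for n in('scene','side','scene'):lever(ctrl.get_image(n),n);go([520,102.5],65,-122)"
```

```text
scene 90 310.8 207.2 min/max u 300 317 v 198 212
t 8.95 pos [538.1  92.   66.5] head -121.8 shift [  0.6   1.5 -20.9] turn [-0.     0.003  0.   ] q [ 0.03 -0.01  1.91 -0.    1.24  0.59] F [0.2 0.7 0.2]
side 22 257.0 237.6 min/max u 255 259 v 235 240
t 9.0 pos [538.   92.   66.6] head -121.8 shift [  0.6   1.6 -20.9] turn [-0.     0.003  0.   ] q [ 0.03 -0.01  1.91 -0.    1.24  0.59] F [-0.4  0.5  1. ]
scene 89 310.8 207.2 min/max u 300 317 v 198 212
t 9.05 pos [538.   92.   66.6] head -121.8 shift [  0.6   1.6 -20.8] turn [-0.     0.003  0.   ] q [ 0.03 -0.01  1.91 -0.    1.24  0.59] F [-0.3  0.8  0.3]
```

The lever has begun to move.

Emit:
{"method": "jog_arm", "body": {
  "moves": [
    [0,0,1,0,0,0],
    [0,0,1,0,0,0],
    [0,0,1,0,0,0],
    [0,0,0,0,0,0]
  ]
}}

```text
t: 9.45
tool_pos: [0.5406, 0.0904, 0.0665]
tool_rot: [-0.894, 1.605, -1.606]
contact_force: [-0.5, 0.5, 0.5]
opening: -0.0002
```

```bash
python3 -c "
from h import *
lever(ctrl.get_image('scene'),'scene');go([520,102.5],65,-122)"
```

```text
scene 85 309.5 207.7 min/max u 304 316 v 202 213
t 9.5 pos [540.6  90.4  66.5] head -121.8 shift [  0.6   1.5 -23.9] turn [-0.     0.003  0.   ] q [ 0.03 -0.    1.91 -0.    1.24  0.59] F [-1.2  1.   0.8]
```

Emit:
{"method": "jog_arm", "body": {
  "moves": [
    [0,0,1,0,0,0],
    [0,0,1,0,0,0],
    [0,0,0,0,0,0]
  ]
}}

```text
t: 9.8
tool_pos: [0.5423, 0.0894, 0.0666]
tool_rot: [-0.893, 1.605, -1.605]
contact_force: [-1.2, -0.6, -0.1]
opening: 0.0001
```

```bash
python3 -c "
from h import *
lever(ctrl.get_image('scene'),'scene');go([520,102.5],65,-122)"
```

```text
scene 88 308.3 208.0 min/max u 300 314 v 197 214
t 9.85 pos [542.3  89.5  66.6] head -121.8 shift [  0.7   1.6 -25.8] turn [-0.     0.003  0.   ] q [ 0.03 -0.    1.9  -0.    1.24  0.58] F [ 0.2  0.6 -0.7]
```

Emit:
{"method": "jog_arm", "body": {
  "moves": [
    [0,0,1,0,0,0],
    [0,0,1,0,0,0],
    [0,0,0,0,0,0]
  ]
}}

```text
t: 10.15
tool_pos: [0.5441, 0.0885, 0.0667]
tool_rot: [-0.893, 1.605, -1.605]
contact_force: [0.7, -1.0, -0.1]
opening: -0.0001
```

```bash
python3 -c "
from h import *
lever(ctrl.get_image('scene'),'scene');go([520,102.5],65,-122)"
```

```text
scene 68 306.4 209.3 min/max u 302 311 v 203 215
t 10.2 pos [544.   88.5  66.6] head -121.8 shift [  0.8   1.6 -27.8] turn [-0.     0.003 -0.   ] q [ 0.03  0.    1.9  -0.    1.24  0.58] F [-0.5  0.4 -0.5]
```

```bash
python3 -c "
from h import *
for a in(58.5,48,43,38,33,28.5,20,8,-1.5):
  r=np.radians(a);print(a,proj('scene',[[.5285+.058*np.cos(r),.05+.058*np.sin(r),z] for z in(.083,.105)]).round(1).ravel())
lever(ctrl.get_image('scene'),'scene')
for p in ([.058,.0],): pass
"
```

```text
58.5 [319.6 212.4 319.9 205.2]
48 [317.2 214.3 317.6 207.1]
43 [315.9 215.1 316.2 207.9]
38 [314.4 215.8 314.7 208.7]
33 [312.8 216.5 313.1 209.3]
28.5 [311.3 217.  311.6 209.8]
20 [308.2 217.8 308.5 210.6]
8 [303.5 218.5 303.7 211.3]
-1.5 [299.7 218.6 299.8 211.4]
scene 69 306.3 209.2 min/max u 301 311 v 203 215
```

Position 4 is clicked in: tip u=311 matches 28.5°. Next I'll turn the tool 30° and push the second click.

Emit:
{"method": "jog_arm", "body": {
  "moves": [
    [0,0,-1,0,0.13,0],
    [0,0,0,0,0.13,0],
    [0,0,0,0,0.13,0],
    [0,0,0,0,0.13,0],
    [0,0,0,0,0,0]
  ]
}}

```text
t: 10.75
tool_pos: [0.543, 0.0891, 0.0666]
tool_rot: [-0.492, 1.944, -1.944]
contact_force: [-0.4, 0.7, -0.4]
opening: -0.0
```

```bash
python3 -c "
from h import *
lever(ctrl.get_image('scene'),'scene');go([551.3,92],66,-151.5)"
```

```text
scene 70 306.2 209.1 min/max u 301 311 v 202 215
t 10.8 pos [543.   89.1  66.6] head -151.4 shift [-8.6  0.6  1.4] turn [-0.     0.001  0.   ] q [ 0.03  0.    1.9  -0.    1.24  1.1 ] F [0.3 1.  1.1]
```

Emit:
{"method": "jog_arm", "body": {
  "moves": [
    [-5,0,0,0,0,0],
    [-4,0,0,0,0,0],
    [0,0,4,0,0,0],
    [0,0,4,0,0,0],
    [0,0,2,0,0,0],
    [0,0,1,0,0,0],
    [0,0,1,0,0,0],
    [0,0,1,0,0,0],
    [0,0,1,0,0,0],
    [0,0,0,0,0,0]
  ]
}}

```text
t: 11.8
tool_pos: [0.5577, 0.0808, 0.0667]
tool_rot: [-0.492, 1.943, -1.944]
contact_force: [0.1, 1.5, 0.0]
opening: -0.0001
```

```bash
python3 -c "
from h import *
lever(ctrl.get_image('scene'),'scene');go([551.3,92],66,-151.5)"
```

```text
scene 64 303.9 209.7 min/max u 300 308 v 202 216
t 11.85 pos [557.7  80.8  66.7] head -151.6 shift [  0.3   0.7 -12.9] turn [-0.001 -0.002  0.   ] q [ 0.01  0.03  1.87 -0.    1.24  1.09] F [-0.2  0.3  0.2]
```

Emit:
{"method": "jog_arm", "body": {
  "moves": [
    [0,0,1,0,0,0],
    [0,0,1,0,0,0],
    [0,0,0,0,0,0]
  ]
}}

```text
t: 12.15
tool_pos: [0.5586, 0.079, 0.0666]
tool_rot: [-0.492, 1.944, -1.945]
contact_force: [0.4, 0.8, -0.7]
opening: 0.0003
```

```bash
python3 -c "
from h import *
lever(ctrl.get_image('scene'),'scene');go([551.3,92],66,-151.5)"
```

```text
scene 56 303.3 210.0 min/max u 299 307 v 202 216
t 12.2 pos [558.5  79.   66.5] head -151.6 shift [  0.2   0.5 -14.9] turn [-0.    -0.002  0.   ] q [ 0.01  0.03  1.87 -0.    1.24  1.08] F [-0.2  0.1  0. ]
```

Offset is now 11 mm. I'll continue 1 mm at a time.

Emit:
{"method": "jog_arm", "body": {
  "moves": [
    [0,0,1,0,0,0],
    [0,0,1,0,0,0],
    [0,0,0,0,0,0]
  ]
}}

```text
t: 12.5
tool_pos: [0.5595, 0.0773, 0.0665]
tool_rot: [-0.492, 1.944, -1.944]
contact_force: [-0.7, -0.2, -0.0]
opening: -0.0003
```

```bash
python3 -c "
from h import *
lever(ctrl.get_image('scene'),'scene');go([551.3,92],66,-151.5)"
```

```text
scene 53 302.1 209.9 min/max u 298 306 v 202 217
t 12.55 pos [559.5  77.4  66.5] head -151.6 shift [  0.3   0.5 -16.8] turn [-0.    -0.002  0.   ] q [ 0.01  0.03  1.87 -0.    1.24  1.08] F [0.3 0.2 0.3]
```

Emit:
{"method": "jog_arm", "body": {
  "moves": [
    [0,0,1,0,0,0],
    [0,0,0,0,0,0]
  ]
}}

```text
t: 12.75
tool_pos: [0.5601, 0.0765, 0.0666]
tool_rot: [-0.492, 1.944, -1.944]
contact_force: [-0.6, -1.2, 0.2]
opening: 0.0001
```

```bash
python3 -c "
from h import *
lever(ctrl.get_image('scene'),'scene');go([551.3,92],66,-151.5)"
```

```text
scene 48 299.8 209.9 min/max u 296 303 v 202 217
t 12.8 pos [560.1  76.6  66.6] head -151.6 shift [  0.4   0.6 -17.7] turn [-0.    -0.002  0.   ] q [ 0.    0.04  1.87 -0.    1.24  1.08] F [-0.1 -0.5 -0.1]
```

The selector has snapped (centroid at 299.8). I'll back off, rise and check.

Emit:
{"method": "jog_arm", "body": {
  "moves": [
    [0,0,-5,0,0,0],
    [0,0,-5,0,0,0],
    [0,-20,0,0,0,0],
    [0,-40,0,0,0,0],
    [0,-40,0,0,0,0],
    [0,-20,0,0,0,0],
    [0,0,0,0,0,0]
  ]
}}

```text
t: 13.5
tool_pos: [0.5576, 0.086, 0.1915]
tool_rot: [-0.484, 1.939, -1.942]
contact_force: [0.6, 0.2, -0.0]
opening: -0.0
```

```bash
python3 - <<'E'
from h import *
o,w=snap('wrist','w4.png')
sc=ctrl.get_image('scene');lever(sc,'scene')
w=cv2.resize(w,(560,420));s=cv2.resize(sc[165:235,265:305],(240,420),interpolation=cv2.INTER_CUBIC)
cv2.imwrite('pics/c4.png',np.hstack([w,s])[:,:,::-1])
# triangulate button top
rays=[]
for n,uv in(('scene',(147/5+199.6,131/5+174.6)),('side',(373/4.8+214.6,68/4.8+169.6))):
    for z in(.095,.1,.105,.11):print(n,z,(pix2z(n,[uv],z)[0]*1e3).round(1)[:2])
go([531,-132],150,-151.5)
E
```

```text
scene 47 299.9 210.3 min/max u 296 303 v 203 217
scene 0.095 [ 525.4 -135. ]
scene 0.1 [ 533.  -133.8]
scene 0.105 [ 540.5 -132.5]
scene 0.11 [ 548.1 -131.2]
side 0.095 [ 526.5 -137. ]
side 0.1 [ 525.1 -130.9]
side 0.105 [ 523.8 -124.7]
side 0.11 [ 522.4 -118.6]
t 13.6 pos [555.   85.7 186.3] head -151.6 shift [124.8  36.3 180.1] turn [ 0.    -0.001 -0.   ] q [ 0.02 -0.09  1.78  0.    1.45  1.1 ] F [ 0.5 -0.1  0.1]
```

View pics/c4.png

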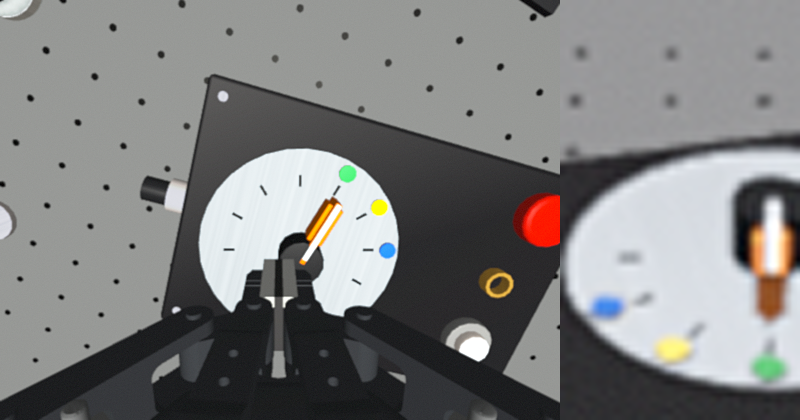

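The wrist view shows the lever on the green tab's tick (green at (347,173), lever tip at (336,200)). The scene crop agrees, with the lever straight above green. The button top is at wrist pixel (474,349).

```bash
python3 - <<'E'
from h import *
o=ctrl.get_obs()
for z in(.09,.095,.1):print(z,(pix2z('wrist',[(474,349)],z,o)[0]*1e3).round(1)[:2],(pix2z('wrist',[(497,283)],.087,o)[0]*1e3).round(1)[:2])
im=ctrl.get_image('scene').astype(int);g=im[190:215,218:242].min(2);v,u=np.nonzero(g>225);print('scene white',u.mean()+218,v.mean()+190,len(u),u.min()+218,u.max()+218,v.min()+190,v.max()+190)
im=ctrl.get_image('side').astype(int);g=im[175:198,282:304].min(2);v,u=np.nonzero(g>225);print('side white',u.mean()+282,v.mean()+175,len(u))
go([527,-135],186,-151.5)
E
```

```text
0.09 [ 523.4 -137.6] [ 586.8 -116.2]
0.095 [ 525.1 -132.8] [ 586.8 -116.2]
0.1 [ 526.8 -128. ] [ 586.8 -116.2]
scene white 228.48888888888888 200.86666666666667 45 224 233 198 203
side white 292.3703703703704 183.96296296296296 54
t 13.7 pos [554.   85.6 184.4] head -151.6 shift [128.7  -1.5 181.2] turn [ 0.002 -0.001  0.003] q [ 0.02 -0.09  1.78  0.    1.45  1.1 ] F [-0.3  0.   0.3]
```

Emit:
{"method": "jog_arm", "body": {
  "moves": [
    [9,0,13,0,0,0],
    [18,0,25,0,0,0],
    [18,0,26,0,0,0],
    [18,0,26,0,0,0],
    [18,0,26,0,0,0],
    [18,0,26,0,0,0],
    [18,0,26,0,0,0],
    [11,0,13,0,0,0],
    [0,0,0,0,0,0],
    [0,0,0,0,0,0]
  ]
}}

```text
t: 14.7
tool_pos: [0.528, -0.135, 0.1855]
tool_rot: [-0.492, 1.947, -1.944]
contact_force: [0.0, -0.2, -0.4]
opening: 0.0003
```

```bash
python3 - <<'E'
from h import *
go([526,-135],85,-151.5)
o,w=snap('wrist','w5.png')
print(proj('wrist',[[.526,-.135,.095]],o))
cv2.imwrite('pics/w5c.png',w[150:420,140:420,::-1])
E
```

```text
t 14.7 pos [ 528.  -135.   185.5] head -151.7 shift [  1.6 100.5  -0.8] turn [ 0.002 -0.003  0.001] q [-0.39 -0.13  1.82  0.    1.45  0.69] F [ 0.  -0.2 -0.4]
[[277.54623212 212.89841156]]
```

View pics/w5c.png

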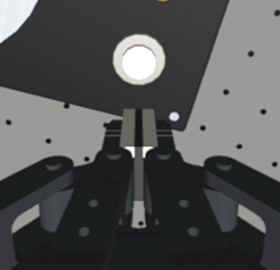

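The button top is at full-image pixel (279,212), against a predicted (277.5,213), so it is centred. Descending.

Emit:
{"method": "jog_arm", "body": {
  "moves": [
    [1,15,0,0,0,0],
    [0,25,0,0,0,0],
    [0,25,0,0,0,0],
    [0,20,0,0,0,0],
    [0,10,0,0,0,0],
    [0,5,0,0,0,0],
    [0,2,0,0,0,0],
    [0,2,0,0,0,0],
    [0,0,0,0,0,0],
    [0,0,0,0,0,0]
  ]
}}

```text
t: 15.75
tool_pos: [0.5285, -0.1354, 0.0835]
tool_rot: [-0.491, 1.943, -1.944]
contact_force: [1.1, -1.0, 0.8]
opening: 0.0003
```

Emit:
{"method": "jog_arm", "body": {
  "moves": [
    [0,2,0,0,0,0],
    [0,2,0,0,0,0],
    [0,2,0,0,0,0],
    [0,0,0,0,0,0]
  ]
}}

```text
t: 16.15
tool_pos: [0.5276, -0.135, 0.0761]
tool_rot: [-0.493, 1.945, -1.944]
contact_force: [0.5, 0.1, 0.0]
opening: 0.0001
```

Emit:
{"method": "jog_arm", "body": {
  "moves": [
    [0,1,0,0,0,0],
    [0,1,0,0,0,0],
    [0,1,0,0,0,0],
    [0,0,0,0,0,0]
  ]
}}

```text
t: 16.55
tool_pos: [0.5278, -0.1351, 0.0734]
tool_rot: [-0.492, 1.944, -1.944]
contact_force: [-0.9, 0.4, -0.3]
opening: 0.0001
```

Emit:
{"method": "jog_arm", "body": {
  "moves": [
    [0,1,0,0,0,0],
    [0,1,0,0,0,0],
    [0,1,0,0,0,0],
    [0,0,0,0,0,0]
  ]
}}

```text
t: 16.95
tool_pos: [0.5278, -0.1351, 0.0704]
tool_rot: [-0.492, 1.944, -1.944]
contact_force: [0.3, 0.4, 0.1]
opening: 0.0001
```

Emit:
{"method": "jog_arm", "body": {
  "moves": [
    [0,1,0,0,0,0],
    [0,1,0,0,0,0],
    [0,0,0,0,0,0]
  ]
}}

```text
t: 17.25
tool_pos: [0.5278, -0.1351, 0.0685]
tool_rot: [-0.492, 1.944, -1.944]
contact_force: [-0.6, -0.2, 0.8]
opening: 0.0
```

Emit:
{"method": "jog_arm", "body": {
  "moves": [
    [0,1,0,0,0,0],
    [0,1,0,0,0,0],
    [0,0,0,0,0,0]
  ]
}}

```text
t: 17.55
tool_pos: [0.528, -0.1351, 0.0668]
tool_rot: [-0.492, 1.944, -1.944]
contact_force: [-0.7, -0.2, 2.8]
opening: 0.0002
```

Emit:
{"method": "jog_arm", "body": {
  "moves": [
    [0,1,0,0,0,0],
    [0,1,0,0,0,0],
    [0,0,0,0,0,0]
  ]
}}

```text
t: 17.85
tool_pos: [0.528, -0.1352, 0.0648]
tool_rot: [-0.492, 1.944, -1.944]
contact_force: [-1.0, 0.4, 3.0]
opening: -0.0002
```

Emit:
{"method": "jog_arm", "body": {
  "moves": [
    [0,1,0,0,0,0],
    [0,1,0,0,0,0],
    [0,0,0,0,0,0]
  ]
}}

```text
t: 18.15
tool_pos: [0.528, -0.1352, 0.0627]
tool_rot: [-0.492, 1.944, -1.944]
contact_force: [-2.7, 0.1, 4.4]
opening: -0.0003
```

Emit:
{"method": "jog_arm", "body": {
  "moves": [
    [0,1,0,0,0,0],
    [0,0,0,0,0,0]
  ]
}}

```text
t: 18.35
tool_pos: [0.528, -0.1352, 0.0623]
tool_rot: [-0.492, 1.944, -1.944]
contact_force: [-2.8, 0.9, 6.5]
opening: -0.0004
```

Emit:
{"method": "jog_arm", "body": {
  "moves": [
    [0,1,0,0,0,0],
    [0,0,0,0,0,0]
  ]
}}

```text
t: 18.55
tool_pos: [0.5281, -0.1352, 0.0622]
tool_rot: [-0.493, 1.944, -1.944]
contact_force: [-5.6, 2.2, 12.7]
opening: -0.0002
```

Emit:
{"method": "jog_arm", "body": {
  "moves": [
    [0,1,0,0,0,0],
    [0,0,0,0,0,0]
  ]
}}

```text
t: 18.75
tool_pos: [0.5281, -0.1352, 0.0621]
tool_rot: [-0.493, 1.944, -1.944]
contact_force: [-8.5, 2.7, 17.0]
opening: 0.0001
```

It has hit a hard stop after about 6 mm of travel at 17 N, so the button is fully down. I'll lift off.

Emit:
{"method": "jog_arm", "body": {
  "moves": [
    [0,-3,0,0,0,0],
    [0,-4,0,0,0,0],
    [0,-6,0,0,0,0],
    [0,-15,0,0,0,0],
    [0,-30,0,0,0,0],
    [0,-30,0,0,0,0],
    [0,-30,0,0,0,0],
    [0,0,0,0,0,0],
    [0,0,0,0,0,0],
    [0,0,0,0,0,0]
  ]
}}

```text
t: 19.75
tool_pos: [0.5271, -0.1348, 0.1762]
tool_rot: [-0.494, 1.946, -1.943]
contact_force: [-0.2, 0.4, 0.5]
opening: -0.0002
```

```bash
python3 - <<'E'
from h import *
o,w=snap('wrist','w6.png');_,s=snap('scene','s6.png');lever(s,'scene')
print(o['tool_pos'],o['contact_force'].round(1))
s=cv2.resize(s[170:270,200:360],(480,300),interpolation=cv2.INTER_CUBIC)
cv2.imwrite('pics/c6.png',np.hstack([s,w[60:360,120:420]])[:,:,::-1])
E
```

```text
scene 46 299.9 210.0 min/max u 296 303 v 203 217
[ 0.52709648 -0.13479912  0.1762075 ] [-0.2  0.4  0.5]
```

View pics/c6.png

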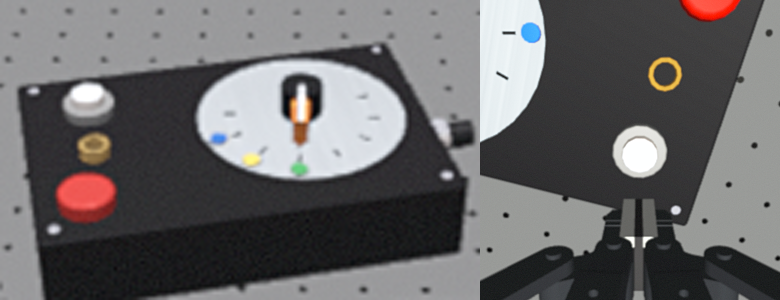

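The scene crop shows the lever at (301,115) pointing at green (299,168), and the button raised at (89,92). The ring and cap are where they were.

```bash
python3 -c "
from station import ctrl
print(ctrl.finish_job())"
```

```text
the job is handed in; nothing more can be done
None
```

The selector is on green and the white button has been pressed and released; I handed the job in at about 20 s of the 48 s allowed.

- **Selector:** I pushed the lever clockwise with the shut fingertips in two single clicks, from the 3rd position to the 4th and then to green at the 5th. I moved 1 mm at a time near each click and never went past green.
- **Button:** I pressed it after the selector was on green. It went down about 6 mm to a hard stop at 17 N (fully down needs 5 N), then I lifted off.
- **Last checks:** The final pictures show the lever pointing at the green tab and the button back up. The brass ring and red cap are where they were, and the tool is clear with no contact force. I did not re-check the other loose things, but no move went near them.
- **What disagreed:** The real fingertips sit about 26 mm behind the reported TCP. Because of this, my first approach passed just above the lever without touching it. I corrected the height from the camera pictures before pushing.

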